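# Put the microscope objectives back in their own coloured holders

## Task

The microscope's objective lenses are mixed up in their holders: swap them round until each lens stands upright in the holder of its own colour, using the empty black holder as the halfway place. The lenses are delicate: set them down gently, never tip one over or put one down on the bench, and leave the amber oil bottle where it stands.

Things in the scene. Friction and masses are not known exactly. Their poses are not given: they have to be found in the camera images.
- lens_red: Microscope objective lens with a red ring: loose, upright, 60 mm tall, 105 to 175 g. Round barrel 32 mm in diameter from 6 to 46 mm above its foot (metal, then the red ring from 38 mm up, its sloping shoulder visible from above); foot 26 mm wide, narrow metal nose on top. Grip the barrel from above. Origin: centre of the foot's underside; z along its axis, up to the nose.
- lens_yellow: Microscope objective lens with a yellow ring: loose, upright, 60 mm tall, 105 to 175 g. Round barrel 32 mm in diameter from 6 to 46 mm above its foot (metal, then the yellow ring from 38 mm up, its sloping shoulder visible from above); foot 26 mm wide, narrow metal nose on top. Grip the barrel from above. Origin: centre of the foot's underside; z along its axis, up to the nose.
- lens_blue: Microscope objective lens with a blue ring: loose, upright, 60 mm tall, 105 to 175 g. Round barrel 32 mm in diameter from 6 to 46 mm above its foot (metal, then the blue ring from 38 mm up, its sloping shoulder visible from above); foot 26 mm wide, narrow metal nose on top. Grip the barrel from above. Origin: centre of the foot's underside; z along its axis, up to the nose.
- lens_green: Microscope objective lens with a green ring: loose, upright, 60 mm tall, 105 to 175 g. Round barrel 32 mm in diameter from 6 to 46 mm above its foot (metal, then the green ring from 38 mm up, its sloping shoulder visible from above); foot 26 mm wide, narrow metal nose on top. Grip the barrel from above. Origin: centre of the foot's underside; z along its axis, up to the nose.
- cup_red: Red lens holder, fixed to the bench: round red cup, 60 mm outside diameter, round recess 50 mm wide, recess floor 8 mm and rim 13 mm above the bench. Origin: centre of its underside on the bench; z up. Holds one lens at the start, often not its own.
- cup_yellow: Yellow lens holder, fixed to the bench: round yellow cup, 60 mm outside diameter, round recess 50 mm wide, recess floor 8 mm and rim 13 mm above the bench. Origin: centre of its underside on the bench; z up. Holds one lens at the start, often not its own.
- cup_blue: Blue lens holder, fixed to the bench: round blue cup, 60 mm outside diameter, round recess 50 mm wide, recess floor 8 mm and rim 13 mm above the bench. Origin: centre of its underside on the bench; z up. Holds one lens at the start, often not its own.
- cup_green: Green lens holder, fixed to the bench: round green cup, 60 mm outside diameter, round recess 50 mm wide, recess floor 8 mm and rim 13 mm above the bench. Origin: centre of its underside on the bench; z up. Holds one lens at the start, often not its own.
- cup_black: Black spare lens holder, fixed to the bench: round black cup, 60 mm outside diameter, round recess 50 mm wide, recess floor 8 mm and rim 13 mm above the bench. Origin: centre of its underside on the bench; z up. Empty at the start.
- oil: Small loose amber glass bottle of immersion oil with paper label and white cap, 34 mm diameter, 62 mm tall, standing among the holders. Origin: centre of its underside; z up.

How it is judged:
On the way:
1. one of the lenses stands in the black spare holder (((horizontal distance between lens_red and cup_black below 0.013 m and z of lens_red in the frame of cup_black between 0.0055 and 0.0105 m and angle between lens_red's own z axis and vertical below 0.1 rad) or (horizontal distance between lens_yellow and cup_black below 0.013 m and z of lens_yellow in the frame of cup_black between 0.0055 and 0.0105 m and angle between lens_yellow's own z axis and vertical below 0.1 rad) or (horizontal distance between lens_blue and cup_black below 0.013 m and z of lens_blue in the frame of cup_black between 0.0055 and 0.0105 m and angle between lens_blue's own z axis and vertical below 0.1 rad) or (horizontal distance between lens_green and cup_black below 0.013 m and z of lens_green in the frame of cup_black between 0.0055 and 0.0105 m and angle between lens_green's own z axis and vertical below 0.1 rad))), for 0.2 s.
At the end, for the whole second after the job is handed in: Each of the four lenses stands upright (within 6 degrees) and at rest on the recess floor of the holder of its own colour, its centre within 13 mm of the holder's; the black holder is thus empty; the oil bottle stands within 25 mm of where it was (horizontal distance between lens_red and cup_red below 0.013 m and z of lens_red in the frame of cup_red between 0.0055 and 0.0105 m and angle between each of lens_red, lens_yellow, lens_blue, lens_green, oil's own z axis and vertical below 0.1 rad and linear speed of each of lens_red, lens_yellow, lens_blue, lens_green below 0.02 m/s and angular speed of each of lens_red, lens_yellow, lens_blue, lens_green below 0.2 rad/s and horizontal distance between lens_yellow and cup_yellow below 0.013 m and z of lens_yellow in the frame of cup_yellow between 0.0055 and 0.0105 m and horizontal distance between lens_blue and cup_blue below 0.013 m and z of lens_blue in the frame of cup_blue between 0.0055 and 0.0105 m and horizontal distance between lens_green and cup_green below 0.013 m and z of lens_green in the frame of cup_green between 0.0055 and 0.0105 m and distance of oil from where it was at the start of the episode below 0.025 m); the robot touches nothing.
It fails at once if a lens is tipped over (more than 40 degrees from upright) (angle between any of lens_red, lens_yellow, lens_blue, lens_green's own z axis and vertical above 0.7 rad).
It fails at once if a lens is put down on the bench instead of in a holder (height (world z) of any of lens_red, lens_yellow, lens_blue, lens_green below 0.004 m).
It fails at once if a lens is let fall (faster than 0.5 m/s out of the fingers' hold, a drop of about 13 mm) ((contact force between lens_red and the fingers below 0.05 N and linear speed of lens_red above 0.5 m/s) or (contact force between lens_yellow and the fingers below 0.05 N and linear speed of lens_yellow above 0.5 m/s) or (contact force between lens_blue and the fingers below 0.05 N and linear speed of lens_blue above 0.5 m/s) or (contact force between lens_green and the fingers below 0.05 N and linear speed of lens_green above 0.5 m/s)).
It fails at once if a lens is rammed into a holder (more than 40 N between them) (contact force between any of lens_red, lens_yellow, lens_blue, lens_green and cup_red above 40 N or contact force between any of lens_red, lens_yellow, lens_blue, lens_green and cup_yellow above 40 N or contact force between any of lens_red, lens_yellow, lens_blue, lens_green and cup_blue above 40 N or contact force between any of lens_red, lens_yellow, lens_blue, lens_green and cup_green above 40 N or contact force between any of lens_red, lens_yellow, lens_blue, lens_green and cup_black above 40 N).
It fails at once if the oil bottle is knocked over or pushed more than 25 mm (angle between oil's own z axis and vertical above 0.5 rad or distance of oil from where it was at the start of the episode above 0.025 m).
It also fails if it takes over 122 s, if anything falls off the work surface, if the arm or the gripper's body presses on something with over 40 N, if the wrist force passes 120 N, or if a joint passes its speed limit or range.

## Robot

A 6-joint arm with a two-finger parallel gripper is mounted at the origin on the work surface. World frame = base frame: x ahead of the robot, y to its left, z up, the work surface at z = 0. Lengths are in m, angles in rad, forces in N, time in s.
With the tool pointing down it reaches from about 0.35 to 0.975 m from the base axis. Payload 7.1 kg.
Tool frame: the origin (TCP) lies at the very end of the fingers, on their centre line; the grasp point (between the pads) lies 19 mm behind it; z points along the fingers, y is the line along which they close (so a half turn about z gives the same grasp; the last joint's range is limited). The gripper opens to 88 mm and grips with 3 to 60 N. Pads are 20 mm wide; open, the fingers measure 115 mm over their backs; the gripper's body (75 mm by 178 mm) begins 61 mm behind the grasp point.
Start: joints at [-1.347, 0.423, 1.63, -0, 1.089, -0.019], TCP at [0.15, -0.607, 0.223] pointing down, gripper open.
Joint ranges: [-3, 3], [-0.9, 2.11], [0.09, 2.58], [-1.31, 4.45], [0.11, 2.69], [-2.54, 2.54]. Speed limits (rad/s): [2.39, 2.39, 3.01, 3.14, 3.14, 3.14].

## Interface

Orientations are given as [roll, pitch, yaw] about the fixed x, y, z axes, in that order (R = Rz(yaw) Ry(pitch) Rx(roll)).
In Python, from station import monitor, cams, job gives the robot as it stands. The module is installed in compiled form; this text tells all that it offers.
- The arm moves only by the tool send_rows, never from a script. Its argument "rows" is a list of rows, each a list of 2 entries, a list of its own where there are three numbers: the shift along the tool's x, y, z normalised to -1 to 1, where 1 is 100 cm, then the turn about the tool's z normalised to -1 to 1, where 1 is 2 rad. In form: [[[dx, dy, dz], yaw], ...]. A call has 1 to 20 rows; each row is the pose to reach, as a shift and turn from the pose commanded when the call began, along the tool's axes at that moment; what a row does not reach only later rows make up. A row lasts 1/8 s, in which the tool goes at most 62.5 mm and 10.7 degrees, less where a joint would pass 70% of its speed; a pose out of reach is approached as far as the arm can. A call with a number of a shift or a turn outside -1 to 1 is refused whole. A call with a gripper value outside its range is refused whole. "fingers" is the opening, from 0 (shut) to 1 (fully open), set as the call begins (left out, the last holds). The fingers move at their own pace and stop on an object; the grip force is fixed at half the most. Time passes only in rows, so rows that repeat a pose let the fingers close. It gives the time, the measured TCP pose, the force, the opening and the grip force at its end, in the units of the state.
- monitor.get_obs(): the state, without advancing time (a new reading comes with each control period).
- cams.get_image(name): name is "side" or "top"; returns a dict with "frame" (400x640x3 uint8, blue, green, red), "fx", "fy", "cx", "cy" (pixels), "view" (4x4, takes a point from world to camera coordinates). Camera axes: x right, y up, looking along -z (the intrinsics and any distortion apply to the point x, -y, -z); pixel columns grow to the right and rows downward; lengths in m; the calibration is good to about 2 mm. A picture is of the moment at which its call begins. There is no depth.
- job.close_job(): hands the job in; it is judged then, once.
The state is a dict: "time": time; "qpos": joint angles; "qvel": joint speeds; "joint_efforts": joint torques, N m; "ee_pos": TCP position; "tool_rot": TCP orientation; "force": force on the tool from outside, world axes, zero at the start; "moment": the same for the moment, N m; "grip_width": finger opening in m; "finger_force": force on a finger pad.
Only numpy, scipy, OpenCV 4.12 (cv2) and the standard library are available. Lean on these libraries where they do the work, as an engineer would, in place of code of your own. Each camera call takes 0.05 s, during which the arm holds its last target. There are 200 camera calls.

## Working session

There is one attempt and no reset: what is moved stays moved. The work goes in short steps, Python scripts to look and compute and a tool call to move; the robot and the scene stay as the last step left them, time stands still between calls to the robot, and variables do not carry over. Pictures are saved under pics/ and viewed, at most 14 in all, crops included, and the job is handed in when it is done.

Besides the shell and the picture viewer there is one more tool, called as name(argument=value, ...), one argument or row to a line, values as JSON. send_rows: Moves the arm, as the interface text tells. Scaled input: -1 to 1 covers 100 cm each way for a shift and 2 rad each way for a turn. Its arguments: {"type":"object","properties":{"rows":{"type":"array"},"fingers":{"type":"number"}},"required":["rows"]}

```bash
mkdir -p pics; python3 - <<'E'
from station import monitor, cams
import cv2, numpy as np, json
o=monitor.get_obs()
print({k:np.round(o[k],4).tolist() for k in("time","ee_pos","tool_rot","force","grip_width")})
for n in("top","side"):
    d=cams.get_image(n); cv2.imwrite(f"pics/{n}0.png",d["frame"])
    print(n,[d[k] for k in d if k not in("frame","view")],[k for k in d],np.round(d["view"],4).tolist())
E
```

```text
{'time': 0.0, 'ee_pos': [0.1501, -0.6061, 0.2219], 'tool_rot': [-3.1401, 0.0, 0.2428], 'force': [0.0841, -0.582, -0.586], 'grip_width': 0.0876}
top [376.9027273209026, 376.9027273209026, 318.3016557479742, 200.31992878166795] ['frame', 'fx', 'fy', 'cx', 'cy', 'view'] [[-0.1056, -0.9944, 0.0049, 0.0103], [0.9702, -0.102, 0.2198, -0.5346], [-0.2181, 0.0279, 0.9755, -0.6751], [0.0, 0.0, 0.0, 1.0]]
side [469.42057464514824, 469.42057464514824, 314.50644049697024, 198.72839504780924] ['frame', 'fx', 'fy', 'cx', 'cy', 'view'] [[0.9845, -0.1742, 0.0185, -0.55], [0.1132, 0.7132, 0.6917, -0.0529], [-0.1336, -0.679, 0.7219, -1.1435], [0.0, 0.0, 0.0, 1.0]]
```

View pics/top0.png

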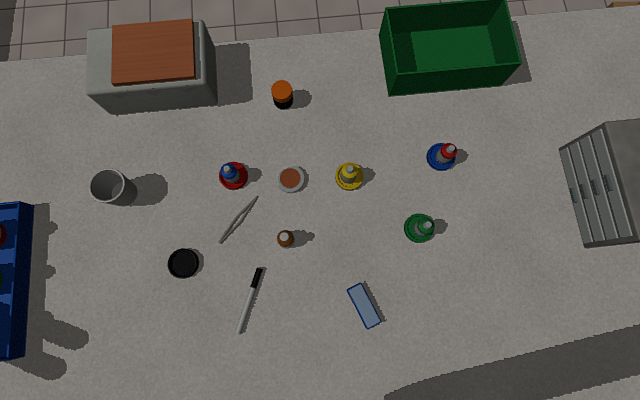

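View pics/side0.png

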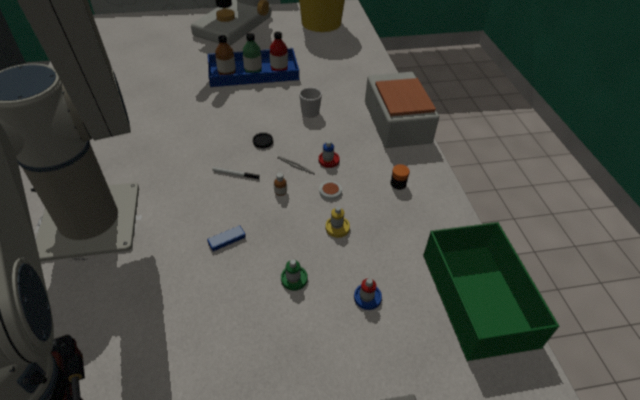

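The blue lens (230,170) is in the red cup and the red lens (449,150) is in the blue cup. Yellow (348,175) and green (420,227) look to be in their own. The black cup is empty (184,263) and the oil stands at (285,238). I'll enlarge these spots.

```bash
python3 - <<'E'
import cv2, numpy as np
t=cv2.imread("pics/top0.png")
c=[(233,174),(442,154),(349,175),(420,227),(184,263),(286,238)]
T=[cv2.resize(t[v-20:v+20,u-20:u+20],(260,260),interpolation=cv2.INTER_CUBIC) for u,v in c]
cv2.imwrite("pics/m.png",np.clip(np.vstack([np.hstack(T[:3]),np.hstack(T[3:])])*1.6,0,255).astype(np.uint8))
E
```

```text
(no output)
```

View pics/m.png

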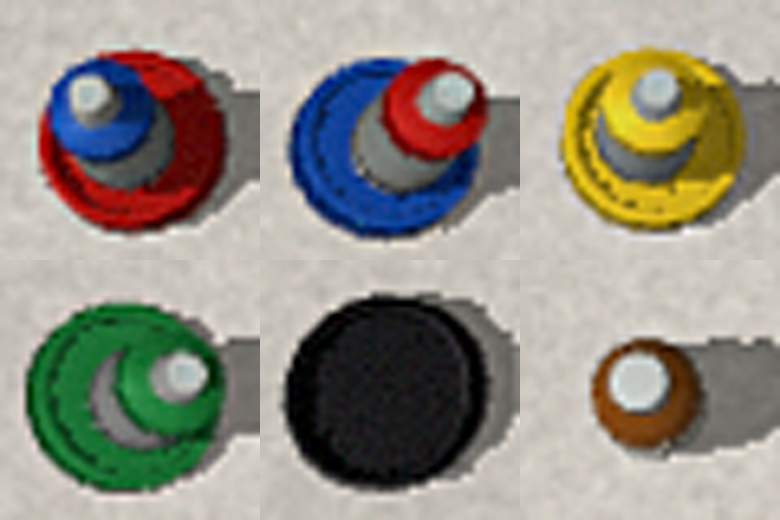

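Readings from the enlarged crop, in top-image pixels:

| Item | Red cup | Blue cup | Yellow cup | Green cup | Black cup |
|---|---|---|---|---|---|
| Cup | (232.9,175.1) | (440.8,156.3) | (348.9,176.0) | (418.8,227.7) | (183,263.1) |
| Nose of the lens in it | (226.7,167.7) | (451.1,147.7) | (349.5,168.1) | (427.9,224.4) | empty |

The oil cap is at (283.9,236.2).

```bash
cat > h.py <<'E'
import numpy as np
K={"top":(376.9027,318.3017,200.3199,[[-0.1056,-0.9944,0.0049,0.0103],[0.9702,-0.102,0.2198,-0.5346],[-0.2181,0.0279,0.9755,-0.6751]]),
"side":(469.4206,314.5064,198.7284,[[0.9845,-0.1742,0.0185,-0.55],[0.1132,0.7132,0.6917,-0.0529],[-0.1336,-0.679,0.7219,-1.1435]])}
def loc(n,u,v,z):
    f,cx,cy,V=K[n];V=np.array(V);R,t=V[:,:3],V[:,3]
    c=-R.T@t;d=R.T@np.array([(u-cx)/f,-(v-cy)/f,-1]);return c+d*(z-c[2])/d[2]
def proj(n,p):
    f,cx,cy,V=K[n];V=np.array(V);q=V[:,:3]@p+V[:,3];return np.array([cx-f*q[0]/q[2],cy+f*q[1]/q[2]])
E
python3 - <<'E'
from h import *
import cv2
P={'cR':(232.9,175.1,.01),'lB':(226.7,167.7,.068),'cB':(440.8,156.3,.01),'lR':(451.1,147.7,.068),'cY':(348.9,176,.01),'lY':(349.5,168.1,.068),'cG':(418.8,227.7,.01),'lG':(427.9,224.4,.068),'cK':(183,263.1,.01),'oil':(283.9,236.2,.062)}
im=cv2.imread('pics/side0.png');im=cv2.resize(im[110:320,200:420],None,fx=3.4,fy=2.8,interpolation=cv2.INTER_CUBIC)
for k,a in P.items():
    p=loc('top',*a);q=proj('side',p);print(k,p.round(4),q.round(1))
    cv2.circle(im,(int((q[0]-200+.5)*3.4),int((q[1]-110+.5)*2.8)),2,(255,0,255),-1)
cv2.imwrite('pics/s1.png',np.clip(im*1.5,0,255).astype('uint8'))
E
```

```text
cR [0.617  0.1263 0.01  ] [327.3 157.7]
lB [0.6148 0.1261 0.068 ] [327.4 141.6]
cB [ 0.6125 -0.3187  0.01  ] [365.5 294.3]
lR [ 0.61   -0.3201  0.068 ] [367.2 279.6]
cY [ 0.5895 -0.1173  0.01  ] [335.6 224.7]
lY [ 0.5889 -0.1135  0.068 ] [336.3 207.4]
cG [ 0.4649 -0.2464  0.01  ] [292.1 275.7]
lG [ 0.4624 -0.248   0.068 ] [290.6 260.7]
cK [0.4438 0.236  0.01  ] [261.2 139. ]
oil [0.4695 0.0265 0.062 ] [278.2 174. ]
```

View pics/s1.png

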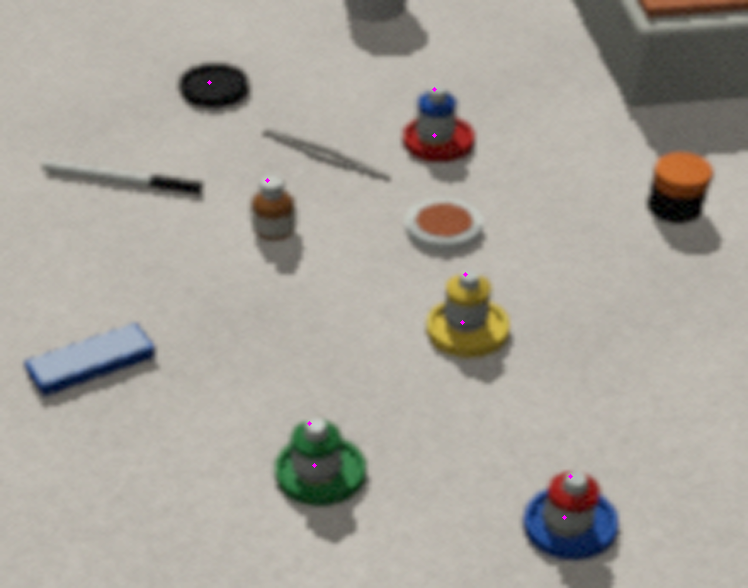

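The side view agrees with the top to within about 3 mm: its points sit roughly 1.5 px down and right. The layout is confirmed, so only red and blue need swapping. All the lenses are centred in their cups to about 4 mm. I'll average the two cameras (x +1.5 mm, y −2 mm) and move above the blue lens.

send_rows(
  rows=[
    [[0.628, -0.598, 0.072], 0],
    [[0.628, -0.598, 0.072], 0],
    [[0.628, -0.598, 0.072], 0],
    [[0.628, -0.598, 0.072], 0],
    [[0.628, -0.598, 0.072], 0],
    [[0.628, -0.598, 0.072], 0],
    [[0.628, -0.598, 0.072], 0],
    [[0.628, -0.598, 0.072], 0],
    [[0.628, -0.598, 0.072], 0],
    [[0.628, -0.598, 0.072], 0],
    [[0.628, -0.598, 0.072], 0],
    [[0.628, -0.598, 0.072], 0],
    [[0.628, -0.598, 0.072], 0],
    [[0.628, -0.598, 0.072], 0],
    [[0.628, -0.598, 0.072], 0],
    [[0.628, -0.598, 0.072], 0],
    [[0.628, -0.598, 0.072], 0],
    [[0.628, -0.598, 0.072], 0],
    [[0.628, -0.598, 0.072], 0],
    [[0.628, -0.598, 0.072], 0],
  ],
  fingers=1,
)

```text
time: 2.6
ee_pos: [0.6161, 0.1244, 0.1509]
tool_rot: [-3.142, -0.0, 0.242]
force: [0.3, -0.4, -0.6]
grip_width: 0.0875
finger_force: 0.0
```

send_rows(
  rows=[
    [[0, 0, 0.03], 0],
    [[0, 0, 0.06], 0],
    [[0, 0, 0.075], 0],
    [[0, 0, 0.075], 0],
    [[0, 0, 0.075], 0],
  ],
)

```text
time: 3.22
ee_pos: [0.6168, 0.1249, 0.0766]
tool_rot: [3.142, -0.001, 0.243]
force: [0.3, 0.3, 0.5]
grip_width: 0.0878
finger_force: 0.0
```

```bash
cat >> h.py <<'E'
def look(name,box,s):
    from station import cams;import cv2
    T=[]
    for n,(u,v,w) in box.items():
        f=cams.get_image(n)["frame"];h=w*3//4
        T.append(cv2.resize(f[v-h//2:v+h//2,u-w//2:u+w//2],(400,400*(h//2)//(w//2)),interpolation=cv2.INTER_CUBIC))
    m=min(t.shape[0] for t in T)
    cv2.imwrite(f"pics/{name}.png",np.clip(np.hstack([t[:m] for t in T])*1.6,0,255).astype('uint8'))
E
python3 -c "
from h import *
look('a',{'top':(232,165,80),'side':(328,145,80)},1)"
```

```text
(no output)
```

View pics/a.png

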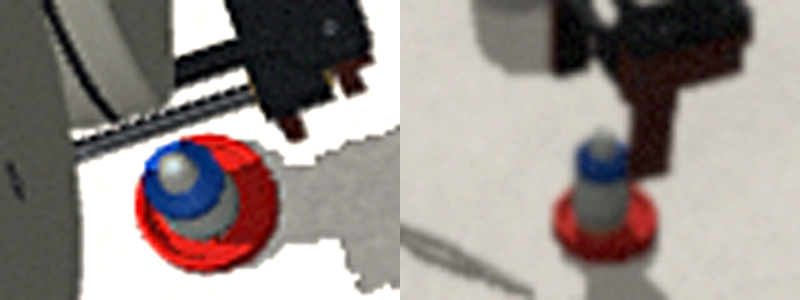

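Top crop: finger tip at pixel (250,162). Side crop: finger tip at (338,150). The lens is at the expected place, so I'll check the tip projection.

```bash
python3 -c "
from h import *
t=np.array([.6168,.1249,.0766]);s,c=np.sin(.2428),np.cos(.2428)
for k in(-.0575,-.044,.044,.0575):
  for w in (-.01,.01):
    p=t+k*np.array([s,-c,0])+w*np.array([c,s,0]);print(k,w,proj('top',p).round(1),proj('side',p).round(1))
for z in(.008,.068): print(proj('top',np.array([.6168,.1249,z])),proj('side',np.array([.6168,.1249,z])))
"
```

```text
-0.0575 -0.01 [199.1 179.7] [316.1 127.9]
-0.0575 0.01 [196.2 170.3] [322.7 126.2]
-0.044 -0.01 [205.8 177.4] [318.1 130.7]
-0.044 0.01 [202.9 168.1] [324.8 129. ]
0.044 -0.01 [249.4 162.6] [332.  150.1]
0.044 0.01 [246.3 153.4] [338.9 148.2]
0.0575 -0.01 [256.1 160.3] [334.2 153.2]
0.0575 0.01 [252.9 151.2] [341.1 151.3]
[233.79603088 175.37453176] [327.3234734  158.60661569]
[227.26011263 166.68218446] [328.17651437 141.78721787]
```

The gripper is centred within about 2 mm. Descend and grip.

send_rows(
  rows=[
    [[0, 0, 0.015], 0],
    [[0, 0, 0.03], 0],
    [[0, 0, 0.045], 0],
    [[0, 0, 0.053], 0],
    [[0, 0, 0.053], 0],
    [[0, 0, 0.053], 0],
  ],
)

```text
time: 4.08
ee_pos: [0.6164, 0.1248, 0.0229]
tool_rot: [3.142, -0.0, 0.243]
force: [0.1, -0.5, 0.4]
grip_width: 0.0881
finger_force: 0.0
```

send_rows(
  rows=[
    [[0, 0, 0], 0],
    [[0, 0, 0], 0],
    [[0, 0, 0], 0],
    [[0, 0, 0], 0],
    [[0, 0, 0], 0],
    [[0, 0, 0], 0],
    [[0, 0, 0], 0],
    [[0, 0, 0], 0],
    [[0, 0, 0], 0],
    [[0, 0, 0], 0],
  ],
  fingers=0.2,
)

```text
time: 5.32
ee_pos: [0.6161, 0.1248, 0.0227]
tool_rot: [-3.142, 0.0, 0.243]
force: [0.2, 1.0, -0.1]
grip_width: 0.0313
finger_force: 30.0
```

Gripped: width 31 mm, force 30 N. Lift, carry to the black cup, lower near the floor.

send_rows(
  rows=[
    [[0, 0, -0.01], 0],
    [[0, 0, -0.025], 0],
    [[0, 0, -0.045], 0],
    [[0, 0, -0.05], 0],
    [[-0.01, -0.011, -0.05], 0],
    [[-0.03, -0.032, -0.05], 0],
    [[-0.055, -0.058, -0.05], 0],
    [[-0.08, -0.084, -0.05], 0],
    [[-0.105, -0.11, -0.05], 0],
    [[-0.127, -0.134, -0.05], 0],
    [[-0.137, -0.144, -0.05], 0],
    [[-0.14, -0.147, -0.05], 0],
    [[-0.14, -0.147, -0.05], 0],
    [[-0.14, -0.147, -0.05], 0],
    [[-0.14, -0.147, -0.04], 0],
    [[-0.14, -0.147, -0.028], 0],
    [[-0.14, -0.147, -0.02], 0],
    [[-0.14, -0.147, -0.02], 0],
    [[-0.14, -0.147, -0.02], 0],
  ],
)

```text
time: 7.7
ee_pos: [0.4449, 0.2339, 0.0426]
tool_rot: [3.142, 0.0, 0.243]
force: [-0.5, -1.1, -2.0]
grip_width: 0.0312
finger_force: 30.0
```

```bash
python3 -c "
from h import *
look('b',{'top':(184,258,80),'side':(262,130,80)},1)"
```

```text
(no output)
```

View pics/b.png

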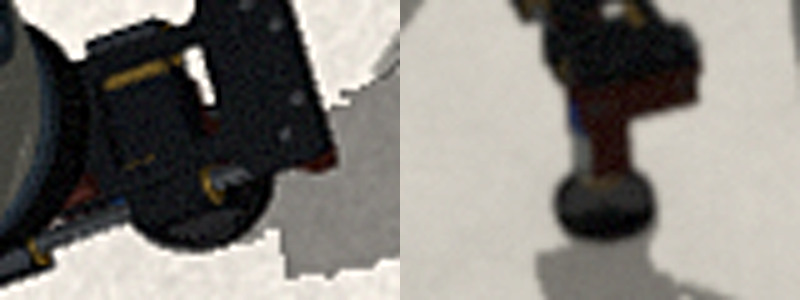

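In the side crop the lens barrel (about 572–637) is centred over the black cup (555–655). Lowering gently.

send_rows(
  rows=[
    [[0, 0, 0.006], 0],
    [[0, 0, 0.012], 0],
    [[0, 0, 0.016], 0],
    [[0, 0, 0.018], 0],
    [[0, 0, 0.019], 0],
    [[0, 0, 0.0195], 0],
    [[0, 0, 0.0195], 0],
    [[0, 0, 0.0195], 0],
  ],
)

```text
time: 8.8
ee_pos: [0.4449, 0.2339, 0.0233]
tool_rot: [-3.142, -0.0, 0.243]
force: [0.6, 0.0, -1.9]
grip_width: 0.0314
finger_force: 30.0
```

send_rows(
  rows=[
    [[0, 0, 0], 0],
    [[0, 0, 0], 0],
    [[0, 0, 0], 0],
    [[0, 0, 0], 0],
    [[0, 0, 0], 0],
    [[0, 0, 0], 0],
    [[0, 0, 0], 0],
    [[0, 0, 0], 0],
    [[0, 0, 0], 0],
  ],
  fingers=1,
)

```text
time: 9.93
ee_pos: [0.4449, 0.2338, 0.0232]
tool_rot: [-3.142, 0.0, 0.243]
force: [-0.0, -0.4, -0.3]
grip_width: 0.0876
finger_force: 0.0
```

send_rows(
  rows=[
    [[0, 0, -0.02], 0],
    [[0, 0, -0.05], 0],
    [[0, 0, -0.09], 0],
    [[0, 0, -0.13], 0],
    [[0, 0, -0.13], 0],
  ],
)

```text
time: 10.55
ee_pos: [0.4467, 0.2347, 0.156]
tool_rot: [-3.14, -0.006, 0.243]
force: [-0.6, 0.7, -0.1]
grip_width: 0.0878
finger_force: 0.0
```

send_rows(
  rows=[
    [[0.028, 0.58, 0], 0],
    [[0.028, 0.58, 0], 0],
    [[0.028, 0.58, 0], 0],
    [[0.028, 0.58, 0], 0],
    [[0.028, 0.58, 0], 0],
    [[0.028, 0.58, 0], 0],
    [[0.028, 0.58, 0], 0],
    [[0.028, 0.58, 0], 0],
    [[0.028, 0.58, 0], 0],
    [[0.028, 0.58, 0], 0],
    [[0.028, 0.58, 0], 0],
    [[0.028, 0.58, 0], 0],
    [[0.028, 0.58, 0], 0],
    [[0.028, 0.58, 0], 0],
    [[0.028, 0.58, 0.03], 0],
    [[0.028, 0.58, 0.06], 0],
    [[0.028, 0.58, 0.077], 0],
    [[0.028, 0.58, 0.077], 0],
    [[0.028, 0.58, 0.077], 0],
  ],
)

```text
time: 12.92
ee_pos: [0.6122, -0.3227, 0.0773]
tool_rot: [3.141, -0.001, 0.243]
force: [-0.8, -0.3, 0.5]
grip_width: 0.0881
finger_force: 0.0
```

```bash
python3 -c "
from h import *
look('c',{'top':(184,258,80),'side':(368,280,80)},1)
import cv2
look('c2',{'top':(442,154,80),'side':(262,130,80)},1)
a,b=cv2.imread('pics/c.png'),cv2.imread('pics/c2.png');cv2.imwrite('pics/c3.png',np.vstack([a,b])[:600])
t=np.array([.6115,-.322,.0766]);s,c=np.sin(.2428),np.cos(.2428)
for k in(-.044,.044):
  for w in (-.01,.01):
    p=t+k*np.array([s,-c,0])+w*np.array([c,s,0]);print(k,w,proj('top',p).round(1),proj('side',p).round(1))
"
```

```text
-0.044 -0.01 [435.1 157.1] [354.2 263.1]
-0.044 0.01 [430.9 148. ] [362.7 260.1]
0.044 -0.01 [475.8 142.7] [374.8 296.8]
0.044 0.01 [471.5 133.8] [383.7 293.4]
```

View pics/c3.png

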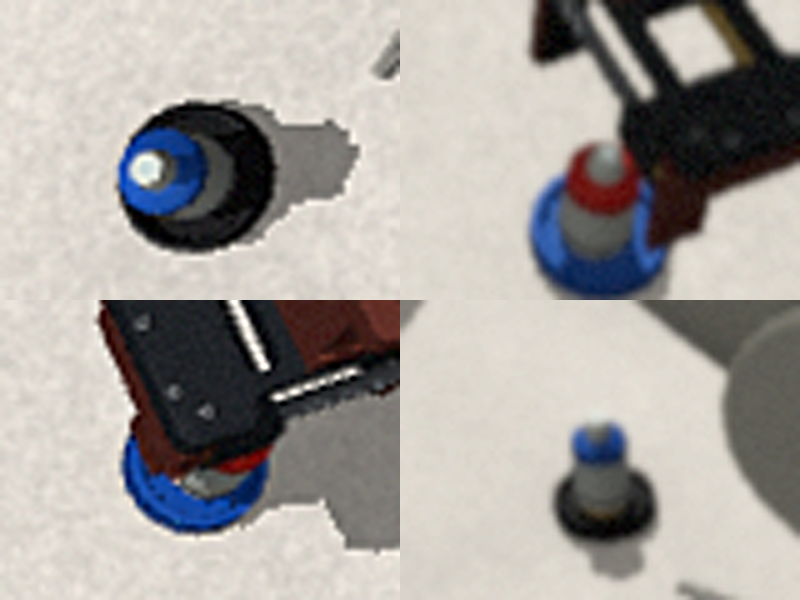

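The blue lens (top 148,170 in the crop) stands centred and upright in the black cup. The gripper straddles the red lens with tips as predicted to about 1 px. Descend and grip.

send_rows(
  rows=[
    [[-0.001, -0.0015, 0.015], 0],
    [[-0.001, -0.0015, 0.03], 0],
    [[-0.001, -0.0015, 0.045], 0],
    [[-0.001, -0.0015, 0.0535], 0],
    [[-0.001, -0.0015, 0.0535], 0],
    [[-0.001, -0.0015, 0.0535], 0],
  ],
)

```text
time: 13.88
ee_pos: [0.6105, -0.3214, 0.0229]
tool_rot: [3.141, -0.0, 0.243]
force: [0.5, 0.3, 0.3]
grip_width: 0.0878
finger_force: 0.0
```

send_rows(
  rows=[
    [[0, 0, 0], 0],
    [[0, 0, 0], 0],
    [[0, 0, 0], 0],
    [[0, 0, 0], 0],
    [[0, 0, 0], 0],
    [[0, 0, 0], 0],
    [[0, 0, 0], 0],
    [[0, 0, 0], 0],
    [[0, 0, 0], 0],
    [[0, 0, 0], 0],
  ],
  fingers=0.2,
)

```text
time: 15.12
ee_pos: [0.6102, -0.3213, 0.0227]
tool_rot: [3.141, -0.0, 0.243]
force: [0.0, -0.9, 0.1]
grip_width: 0.0315
finger_force: 30.0
```

send_rows(
  rows=[
    [[0, 0, -0.01], 0],
    [[0, 0, -0.03], 0],
    [[0, 0, -0.06], 0],
    [[0, 0, -0.09], 0],
    [[0, 0, -0.11], 0],
    [[0, 0, -0.12], 0],
    [[0.003, -0.011, -0.12], 0],
    [[0.01, -0.038, -0.12], 0],
    [[0.02, -0.076, -0.12], 0],
    [[0.032, -0.12, -0.12], 0],
    [[0.044, -0.167, -0.12], 0],
    [[0.057, -0.215, -0.12], 0],
    [[0.069, -0.262, -0.12], 0],
    [[0.082, -0.31, -0.12], 0],
    [[0.094, -0.355, -0.12], 0],
    [[0.104, -0.393, -0.12], 0],
    [[0.111, -0.42, -0.12], 0],
    [[0.114, -0.431, -0.12], 0],
    [[0.114, -0.431, -0.12], 0],
    [[0.114, -0.431, -0.12], 0],
  ],
)

```text
time: 17.62
ee_pos: [0.6168, 0.1238, 0.1424]
tool_rot: [3.141, 0.001, 0.242]
force: [-0.5, -1.0, -1.4]
grip_width: 0.0316
finger_force: 30.0
```

send_rows(
  rows=[
    [[0, 0, 0.02], 0],
    [[0, 0, 0.05], 0],
    [[0, 0, 0.08], 0],
    [[0, 0, 0.1], 0],
    [[0, 0, 0.108], 0],
    [[0, 0, 0.113], 0],
    [[0, 0, 0.117], 0],
    [[0, 0, 0.1185], 0],
    [[0, 0, 0.1195], 0],
    [[0, 0, 0.1195], 0],
    [[0, 0, 0.1195], 0],
  ],
)

```text
time: 19.0
ee_pos: [0.6173, 0.1246, 0.0234]
tool_rot: [3.142, -0.0, 0.243]
force: [0.5, -0.7, -1.7]
grip_width: 0.0313
finger_force: 30.0
```

Release, rise, then go to the blue lens in the black cup (0.445, 0.234).

send_rows(
  rows=[
    [[0, 0, 0], 0],
    [[0, 0, 0], 0],
    [[0, 0, 0], 0],
    [[0, 0, 0], 0],
    [[0, 0, 0], 0],
    [[0, 0, 0], 0],
    [[0, 0, 0], 0],
    [[0, 0, 0], 0],
    [[0, 0, 0], 0],
  ],
  fingers=1,
)

```text
time: 20.12
ee_pos: [0.6172, 0.1245, 0.0232]
tool_rot: [3.142, 0.0, 0.243]
force: [0.6, -0.5, 0.3]
grip_width: 0.0877
finger_force: 0.0
```

send_rows(
  rows=[
    [[0, 0, -0.02], 0],
    [[0, 0, -0.05], 0],
    [[0, 0, -0.08], 0],
    [[0, 0, -0.08], 0],
    [[-0.141, -0.148, -0.08], 0],
    [[-0.141, -0.148, -0.08], 0],
    [[-0.141, -0.148, -0.08], 0],
    [[-0.141, -0.148, -0.08], 0],
    [[-0.141, -0.148, -0.08], 0],
    [[-0.141, -0.148, -0.08], 0],
    [[-0.141, -0.148, -0.08], 0],
    [[-0.141, -0.148, -0.08], 0],
  ],
)

```text
time: 21.62
ee_pos: [0.4456, 0.2338, 0.1031]
tool_rot: [-3.142, -0.0, 0.241]
force: [1.0, 0.9, 0.5]
grip_width: 0.088
finger_force: 0.0
```

```bash
python3 -c "
from h import *
look('d',{'top':(232,165,80),'side':(328,145,80)},1)"
```

```text
(no output)
```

View pics/d.png

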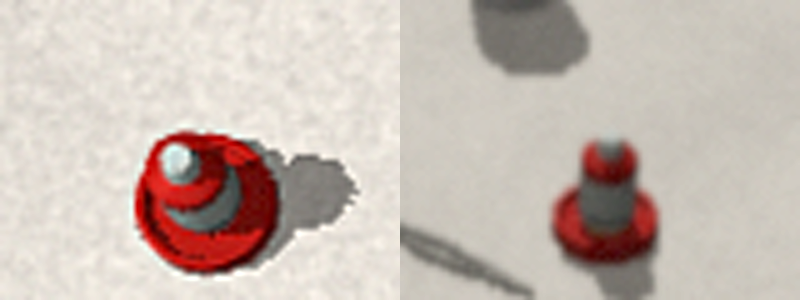

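The red lens stands upright and centred in the red cup (nose at crop 178,160). Now the blue lens.

send_rows(
  rows=[
    [[0, 0, 0.02], 0],
    [[0, 0, 0.04], 0],
    [[0, 0, 0.06], 0],
    [[0, 0, 0.075], 0],
    [[0, 0, 0.08], 0],
    [[0, 0, 0.08], 0],
    [[0, 0, 0.08], 0],
  ],
)

```text
time: 22.6
ee_pos: [0.4452, 0.2345, 0.0237]
tool_rot: [-3.141, -0.001, 0.243]
force: [0.2, 0.7, 0.3]
grip_width: 0.0879
finger_force: 0.0
```

send_rows(
  rows=[
    [[0, 0, 0], 0],
    [[0, 0, 0], 0],
    [[0, 0, 0], 0],
    [[0, 0, 0], 0],
    [[0, 0, 0], 0],
    [[0, 0, 0], 0],
    [[0, 0, 0], 0],
    [[0, 0, 0], 0],
    [[0, 0, 0], 0],
    [[0, 0, 0], 0],
  ],
  fingers=0.2,
)

```text
time: 23.85
ee_pos: [0.4447, 0.2343, 0.0232]
tool_rot: [3.142, 0.0, 0.243]
force: [-0.1, -0.3, -0.1]
grip_width: 0.0315
finger_force: 30.0
```

send_rows(
  rows=[
    [[0, 0, -0.01], 0],
    [[0, 0, -0.03], 0],
    [[0, 0, -0.06], 0],
    [[0, 0, -0.09], 0],
    [[0, 0, -0.11], 0],
    [[0, 0, -0.12], 0],
    [[0.001, 0.012, -0.12], 0],
    [[0.002, 0.045, -0.12], 0],
    [[0.005, 0.09, -0.12], 0],
    [[0.007, 0.14, -0.12], 0],
    [[0.01, 0.19, -0.12], 0],
    [[0.012, 0.24, -0.12], 0],
    [[0.015, 0.29, -0.12], 0],
    [[0.018, 0.34, -0.12], 0],
    [[0.02, 0.39, -0.12], 0],
    [[0.023, 0.44, -0.12], 0],
    [[0.025, 0.49, -0.12], 0],
    [[0.028, 0.535, -0.12], 0],
    [[0.03, 0.568, -0.12], 0],
    [[0.03, 0.579, -0.12], 0],
  ],
)

```text
time: 26.35
ee_pos: [0.6121, -0.3227, 0.1414]
tool_rot: [-3.14, 0.002, 0.241]
force: [-0.3, 0.1, -2.7]
grip_width: 0.0314
finger_force: 30.0
```

send_rows(
  rows=[
    [[0, 0, 0], 0],
    [[0, 0, 0], 0],
    [[0, 0, 0.02], 0],
    [[0, 0, 0.05], 0],
    [[0, 0, 0.08], 0],
    [[0, 0, 0.1], 0],
    [[0, 0, 0.108], 0],
    [[0, 0, 0.113], 0],
    [[0, 0, 0.117], 0],
    [[0, 0, 0.1185], 0],
    [[0, 0, 0.1195], 0],
    [[0, 0, 0.1195], 0],
    [[0, 0, 0.1195], 0],
  ],
)

```text
time: 27.98
ee_pos: [0.6132, -0.3206, 0.0239]
tool_rot: [3.141, -0.0, 0.243]
force: [-0.6, 0.1, -1.4]
grip_width: 0.0315
finger_force: 30.0
```

send_rows(
  rows=[
    [[0, 0, 0.0005], 0],
    [[0, 0, 0.0005], 0],
  ],
)

```text
time: 28.22
ee_pos: [0.6131, -0.3205, 0.0232]
tool_rot: [3.142, -0.0, 0.243]
force: [-0.3, -0.3, -0.8]
grip_width: 0.0315
finger_force: 30.0
```

send_rows(
  rows=[
    [[0, 0, 0], 0],
    [[0, 0, 0], 0],
    [[0, 0, 0], 0],
    [[0, 0, 0], 0],
    [[0, 0, 0], 0],
    [[0, 0, 0], 0],
    [[0, 0, 0], 0],
    [[0, 0, 0], 0],
    [[0, 0, 0], 0],
  ],
  fingers=1,
)

```text
time: 29.35
ee_pos: [0.6131, -0.3205, 0.0232]
tool_rot: [3.142, -0.0, 0.243]
force: [0.7, -0.2, -0.3]
grip_width: 0.088
finger_force: 0.0
```

send_rows(
  rows=[
    [[0, 0, -0.02], 0],
    [[0, 0, -0.05], 0],
    [[0, 0, -0.09], 0],
    [[0, 0, -0.14], 0],
    [[0, 0, -0.18], 0],
    [[-0.2, 0.2, -0.18], 0],
    [[-0.2, 0.2, -0.18], 0],
    [[-0.2, 0.2, -0.18], 0],
    [[-0.2, 0.2, -0.18], 0],
    [[-0.2, 0.2, -0.18], 0],
    [[-0.2, 0.2, -0.18], 0],
    [[-0.2, 0.2, -0.18], 0],
    [[-0.2, 0.2, -0.18], 0],
  ],
)

```text
time: 30.98
ee_pos: [0.468, -0.5615, 0.2037]
tool_rot: [3.142, -0.0, 0.244]
force: [0.3, -0.5, 0.5]
grip_width: 0.0876
finger_force: 0.0
```

```bash
python3 -c "
from station import cams;import cv2
f=cams.get_image('top')['frame'][120:290,150:480]
cv2.imwrite('pics/e.png',cv2.resize(f,None,fx=2.4,fy=2.4,interpolation=cv2.INTER_CUBIC))"
```

```text
(no output)
```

View pics/e.png

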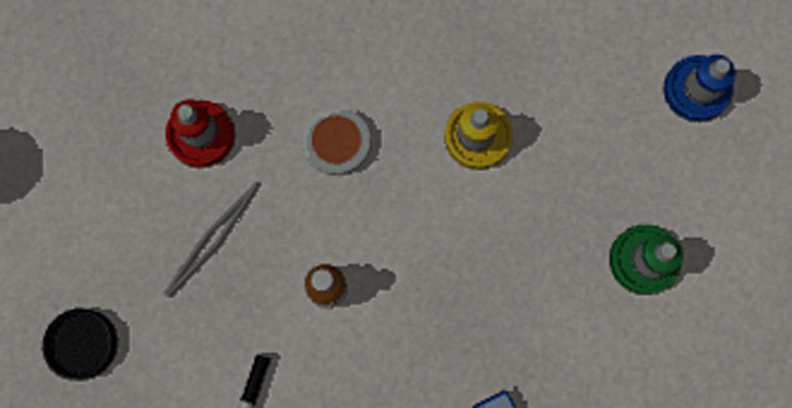

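All four lenses stand upright and centred in holders of their own colour: red (187,115), yellow (480,118), blue (719,68) and green (664,252). The black cup is empty and the oil bottle hasn't moved.

```bash
python3 -c "
from station import job
print(job.close_job())"
```

```text
the job is handed in; nothing more can be done
None
```

I swapped the red and blue lenses by way of the black holder and handed the job in: the last picture shows all four lenses upright in their own holders, the black holder empty and the oil bottle in place, but the hand-in gave no verdict.

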